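# Hold the low chip bay open for refilling

### The arm

A 6-joint arm with a two-finger parallel gripper is mounted at the origin on the work surface. World frame = base frame: x ahead of the robot, y to its left, z up, the work surface at z = 0. Lengths are in m, angles in rad, forces in N, time in s.
With the tool pointing down it reaches from about 0.375 to 0.975 m from the base axis. Payload 3.8 kg.
Tool frame: the origin (TCP) lies at the very end of the fingers, on their centre line; the grasp point (between the pads) lies 19 mm behind it; z points along the fingers, y is the line along which they close (so a half turn about z gives the same grasp; the last joint's range is limited). The gripper opens to 88 mm and grips with 3 to 60 N. Pads are 18 mm wide; open, the fingers measure 123 mm over their backs; the gripper's body (75 mm by 187 mm) begins 45 mm behind the grasp point.
Start: joints at [1.294, 0.264, 1.604, -0, 1.274, -0.037], TCP at [0.16, 0.656, 0.239] pointing down, gripper open.
Joint ranges: [-2.63, 2.63], [-0.94, 2.18], [0.31, 2.57], [-1.31, 4.45], [0, 2.66], [-2.55, 2.55]. Speed limits (rad/s): [2.57, 2.57, 3.14, 3.14, 3.14, 3.14].

### API

Orientations are given as a rotation vector (axis times angle).
In Python, from plant import r gives the robot as it stands. The module is installed in compiled form; this text tells all that it offers.
- The arm moves only by the tool arm_command, never from a script. Its arguments are lists of equal length, an entry for each row: "slide": the shift along the tool's x, y, z in mm, a list of three; "spin": the turn about the tool's z in degrees; "jaw": the gripper command: -1 is shut, 1 is fully open, values between are in proportion. In form: {"slide": [[dx, dy, dz], ...], "spin": [spin, ...], "jaw": [jaw, ...]}. A call has 1 to 8 rows; each row is the pose to reach, as a shift and turn from the pose commanded when the call began, along the tool's axes at that moment; what a row does not reach only later rows make up. A row lasts 1/12 s, in which the tool goes at most 41.7 mm and 7.16 degrees, less where a joint would pass 70% of its speed; a pose out of reach is approached as far as the arm can. A call with a gripper value outside its range is refused whole. The fingers move at their own pace and stop on an object; "force" is the grip in N (left out, the last holds). Time passes only in rows, so rows that repeat a pose let the fingers close. It gives the time, the measured TCP pose, the force, the opening and the grip force at its end, in the units of the state.
- r.observe(): the state, without advancing time (a new reading comes with each control period).
- r.grab_frame(name): name is "scene" or "top" or "wrist"; returns the picture (400x640x3 uint8, blue, green, red); there is no depth.
- r.camera_params(name): a dict with "K" (3x3 intrinsics, pixels), "R" (3x3) and "t" (3): a world point X has camera coordinates R X + t. Camera axes: x right, y down, z forward; pixel columns grow to the right and rows downward; lengths in m; the calibration is good to about 2 mm. A picture is of the moment at which its call begins: read the wrist's pose just before it. camera_params takes no time and is no camera call; for the wrist camera it gives the pose at the moment of the call.
- r.job_done(): hands the job in; it is judged then, once.
The state is a dict: "clock": time; "qpos": joint angles; "dq": joint speeds; "joint_torque": joint torques, N m; "ee_pos": TCP position; "ee_rot": TCP orientation; "contact_force": force on the tool from outside, world axes, zero at the start; "ft_torque": the same for the moment, N m; "width": finger opening in m; "grip_force": force on a finger pad.
Only numpy, scipy, OpenCV 4.12 (cv2) and the standard library are available. Lean on these libraries where they do the work, as an engineer would, in place of code of your own. Each camera call takes 0.05 s, during which the arm holds its last target. There are 200 camera calls.

### The job

One bay of the wooden chip case is running low: find the bay with the shortest row of chips, draw back its spring-loaded clear shutter by the tab until the tab stands level with the row of brass pins, and keep holding it there so that chips can be dropped in. The program finishes while the gripper is still holding the tab level with the pins. Leave the other two shutters shut and the chips and everything else on the shelf where they are.

Things in the scene. Friction and masses are not known exactly. Their poses are not given: they have to be found in the camera images.
- case: fixed wooden chip case, 220 mm long (its x), 180 wide (its y), walls 58 high; origin under its middle (x from -115 to +105 mm). Far half (+x): three bays side by side along y, each 90 mm long, 44 wide, dark-lined, between 12 mm walls. Near half (-x): a closed deck over which the shutters slide back
- pin_row (a point): middle of the row of four low brass pins (6 mm across, tops 62.5 mm above the shelf), one on each wall of the case, so one either side of each shutter's path; the row runs along the case's y axis at x = -45 mm in the case frame; the point is at the pins' foot
- row_a_center (a point): centre of the long row of white poker chips standing on edge (39 mm across, 78 mm long along the case's x axis), loose in one bay
- row_b_center (a point): centre of the middling row of poker chips on edge (39 mm across, 54 mm long), loose in another bay
- row_c_center (a point): centre of the shortest row of poker chips on edge (39 mm across, 24 mm long), loose in the remaining bay
- bay_left (a point): centre of the left bay of the case as seen from the robot (y = +56 mm in the case frame), at the height of the chips' centres
- bay_middle (a point): centre of the middle bay of the case as seen from the robot (y = 0 mm in the case frame), at the height of the chips' centres
- bay_right (a point): centre of the right bay of the case as seen from the robot (y = -56 mm in the case frame), at the height of the chips' centres
- tab_left: upright dark wooden finger tab of the left bay's shutter: 14 mm thick (case x), 20 mm wide (case y), 46 mm high; origin at the centre of its foot, 54 mm above the shelf, its top 100 mm above the shelf. Axes as the case's. When shut it stands at x = +15 mm in the case frame
- tab_middle: upright dark wooden finger tab of the middle bay's shutter: 14 mm thick (case x), 20 mm wide (case y), 46 mm high; origin at the centre of its foot, 54 mm above the shelf, its top 100 mm above the shelf. Axes as the case's. When shut it stands at x = +15 mm in the case frame
- tab_right: upright dark wooden finger tab of the right bay's shutter: 14 mm thick (case x), 20 mm wide (case y), 46 mm high; origin at the centre of its foot, 54 mm above the shelf, its top 100 mm above the shelf. Axes as the case's. When shut it stands at x = +15 mm in the case frame
- shutter_left (a joint): travel in m of the left bay's clear plastic shutter: 0 shut, growing as the tab is drawn along the case's -x axis; 0.060 has the tab level with the brass pins, 0.085 is its end stop. A spring always draws it shut (about 3 N when shut, 7 N at the pins)
- shutter_middle (a joint): travel in m of the middle bay's clear plastic shutter: 0 shut, growing as the tab is drawn along the case's -x axis; 0.060 has the tab level with the brass pins, 0.085 is its end stop. A spring always draws it shut (about 3 N when shut, 7 N at the pins)
- shutter_right (a joint): travel in m of the right bay's clear plastic shutter: 0 shut, growing as the tab is drawn along the case's -x axis; 0.060 has the tab level with the brass pins, 0.085 is its end stop. A spring always draws it shut (about 3 N when shut, 7 N at the pins)
- mug_a: bystander: white ceramic mug, 80 mm across, 95 mm high, close to the left side of the case; origin under its centre
- mug_b: bystander: white ceramic mug, 82 mm across, 90 mm high, beyond the case; origin under its centre
- deck: bystander: boxed card deck lying flat, 90 x 64 x 20 mm, close to the right side of the case; origin under its centre
- dish: bystander: round glass dice dish, 136 mm across, 38 mm high, right of the case; origin under its centre
- die_a: bystander: 18 mm die in the dish; origin under its centre
- die_b: bystander: 18 mm die in the dish; origin under its centre
- carousel_rim (a point): bystander: a point on the rim of the black chip carousel (196 mm across, 164 mm high, it spins freely), left of the case; 95 mm from its axis, 28 mm up

How it is judged:
At the end, for the whole second after the job is handed in: The shutter over the shortest row is still, 52 to 68 mm open (tab within 8 mm of the pins), the fingers pressing its tab with over 1.5 N; the other shutters under 6 mm open; rows within 12 mm and bystanders within 20 mm of their starts (((horizontal distance between row_c_center and bay_left below 0.02 m and value of joint shutter_left between 0.052 and 0.068 m and velocity of joint shutter_left between -0.01 and 0.01 m/s and contact force between the fingers and tab_left above 1.5 N and value of joint each of shutter_middle, shutter_right below 0.006 m) or (horizontal distance between row_c_center and bay_middle below 0.02 m and value of joint shutter_middle between 0.052 and 0.068 m and velocity of joint shutter_middle between -0.01 and 0.01 m/s and contact force between the fingers and tab_middle above 1.5 N and value of joint each of shutter_left, shutter_right below 0.006 m) or (horizontal distance between row_c_center and bay_right below 0.02 m and value of joint shutter_right between 0.052 and 0.068 m and velocity of joint shutter_right between -0.01 and 0.01 m/s and contact force between the fingers and tab_right above 1.5 N and value of joint each of shutter_left, shutter_middle below 0.006 m)) and distance of each of row_a_center, row_b_center, row_c_center from where it was at the start of the episode below 0.012 m and distance of each of mug_a, mug_b, deck, dish, die_a, die_b, carousel_rim from where it was at the start of the episode below 0.02 m); the arm keeps its last pose, push and grip.
It fails at once if a shutter other than the one over the shortest row is drawn open more than 15 mm ((not (horizontal distance between row_c_center and bay_left below 0.02 m) and value of joint shutter_left above 0.015 m) or (not (horizontal distance between row_c_center and bay_middle below 0.02 m) and value of joint shutter_middle above 0.015 m) or (not (horizontal distance between row_c_center and bay_right below 0.02 m) and value of joint shutter_right above 0.015 m)).
It fails at once if a bystander (mug, card deck, dish, die, carousel) is shifted or turned more than 25 mm, or a row of chips is shifted more than 15 mm (distance of any of mug_a, mug_b, deck, dish, die_a, die_b, carousel_rim from where it was at the start of the episode above 0.025 m or distance of any of row_a_center, row_b_center, row_c_center from where it was at the start of the episode above 0.015 m).
It also fails if it takes over 32 s, if anything falls off the work surface, if the arm or the gripper's body presses on something with over 40 N, if the wrist force passes 120 N, or if a joint passes its speed limit or range.

## Working session

There is one attempt and no reset: what is moved stays moved. The work goes in short steps, Python scripts to look and compute and a tool call to move; the robot and the scene stay as the last step left them, time stands still between calls to the robot, and variables do not carry over. Pictures are saved under pics/ and viewed, at most 10 in all, crops included, and the job is handed in when it is done.

Besides the shell and the picture viewer there is one more tool, called after ">>>" by a JSON object that holds its "method" and its "body", one argument or row to a line. arm_command: Moves the arm, as the interface text tells. Its arguments: {"type":"object","properties":{"slide":{"type":"array"},"spin":{"type":"array"},"jaw":{"type":"array"},"force":{"type":"number"}},"required":["slide","spin","jaw"]}

```bash
mkdir -p pics; python3 - <<'E'
from plant import r
import cv2
for n in("top","scene"):
    cv2.imwrite(f"pics/{n}0.png",r.grab_frame(n)); p=r.camera_params(n); print(n,p)
s=r.observe(); print(s["clock"],s["ee_pos"],s["ee_rot"],s["width"],s["contact_force"])
E
```

```text
top {'K': array([[445.29250421,   0.        , 318.19619116],
       [  0.        , 445.29250421, 194.98303577],
       [  0.        ,   0.        ,   1.        ]]), 'R': array([[-0.01674547, -0.99984627,  0.00519919],
       [-0.98833118,  0.0157648 , -0.15150233],
       [ 0.15139708, -0.00767549, -0.98844323]]), 't': array([-0.00836926,  0.60437002,  1.1785585 ])}
scene {'K': array([[364.48087334,   0.        , 325.18181823],
       [  0.        , 364.48087334, 195.69174802],
       [  0.        ,   0.        ,   1.        ]]), 'R': array([[ 0.6660278 ,  0.74585566,  0.01031048],
       [ 0.53604962, -0.46897366, -0.70193626],
       [-0.51870779,  0.47303599, -0.71216514]]), 't': array([-0.38849499, -0.29771273,  1.31631329])}
0.1 [0.16013837 0.65506013 0.23750178] [-0.37568856 -3.1187635   0.00321691] 0.08827253450523673 [0.09717089 0.20656709 0.53356924]
```

View pics/top0.png

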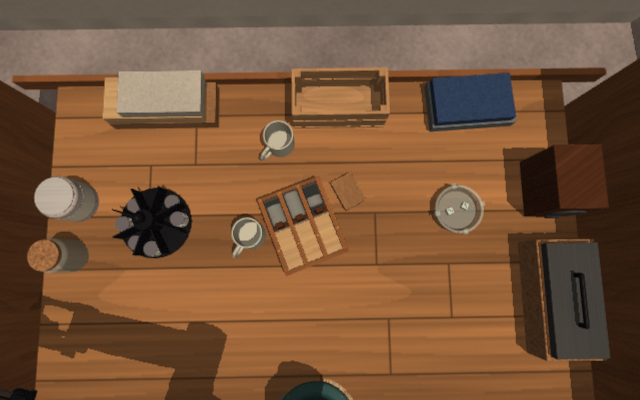

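View pics/scene0.png

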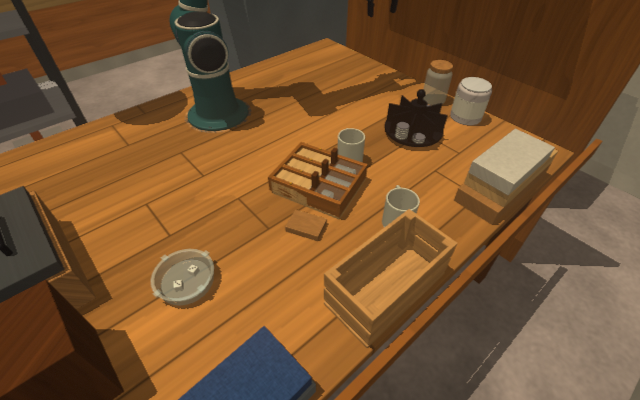

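The top view shows the case at about (300,225), turned roughly 20°, with mug_a at (246,235) to its left and the deck at (347,190) to its right. I'll enlarge the case in both views.

```bash
python3 - <<'E'
import cv2,numpy as np
a=cv2.imread("pics/top0.png")[165:285,220:380]; b=cv2.imread("pics/scene0.png")[135:225,260:380]
a=cv2.resize(a,(800,600),interpolation=cv2.INTER_CUBIC); b=cv2.resize(b,(800,600),interpolation=cv2.INTER_CUBIC)
cv2.imwrite("pics/topc.png",a);cv2.imwrite("pics/scenec.png",b)
E
```

```text
(no output)
```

View pics/topc.png

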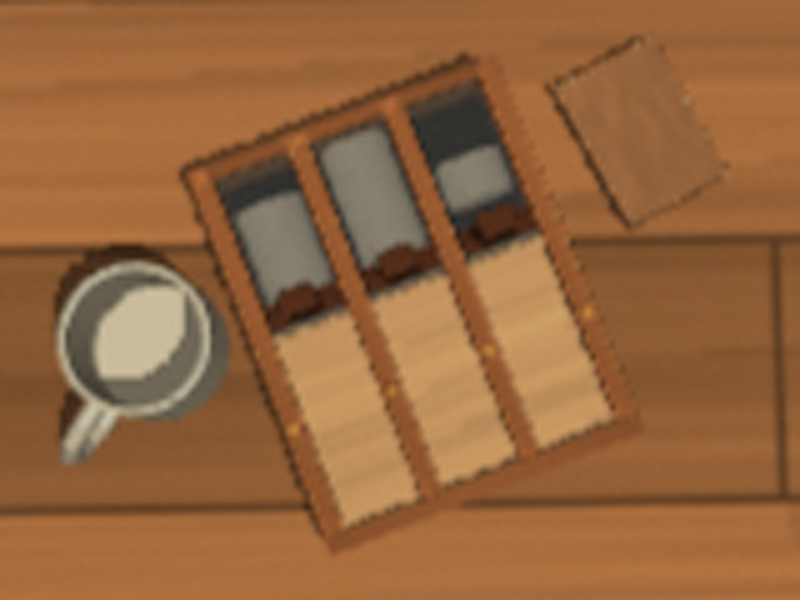

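View pics/scenec.png

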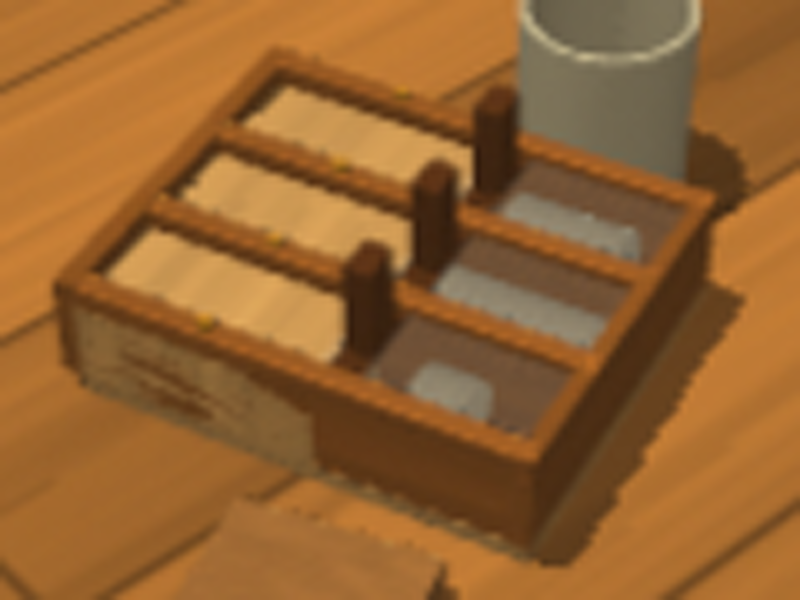

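The shortest row is in the right bay, next to the deck. In the top crop the row sits at (475,180) and its tab at (500,220). The pins are at (294,429), (392,391), (489,352) and (588,313). I'll cast these pins from both views.

```bash
cat > h.py <<'E'
import numpy as np
from scipy.spatial.transform import Rotation as Ro
from plant import r
def ray(n,uv,z):
    p=r.camera_params(n); C=-p["R"].T@p["t"]
    d=p["R"].T@np.linalg.solve(p["K"],[uv[0],uv[1],1.]); return C+d*(z-C[2])/d[2]
def pose():
    s=r.observe(); return np.array(s["ee_pos"]),Ro.from_rotvec(s["ee_rot"]).as_matrix(),s
E
python3 - <<'E'
from h import *
T=[(294,429),(392,391),(489,352),(588,313)];S=[(403,93),(340,164),(275,239),(207,322)]
P={}
for n,L,o,k in(("top",T,(220,165),5),("scene",S,(260,135),20/3)):
    P[n]=np.array([ray(n,((c[0]+.5)/k-.5+o[0],(c[1]+.5)/k-.5+o[1]),.0625) for c in L])
    print(n,P[n].round(4).tolist(),"span",np.linalg.norm(P[n][0]-P[n][3]))
Q=(P["top"]+P["scene"])/2; m=Q.mean(0); y=Q[0]-Q[3]; y/=np.linalg.norm(y); x=np.array([y[1],-y[0],0])
print("mid",m,"yaw",np.degrees(np.arctan2(x[1],x[0])))
tab=m+.06*x-.056*y
print("tab shut",tab,"at pins",m-.056*y)
p=ray("top",((505+.5)/5-.5+220,(213+.5)/5-.5+165),.1);print("tab top by eye",p)
p=ray("scene",((370+.5)*.15-.5+260,(252+.5)*.15-.5+135),.1);print("tab top by eye",p)
e,R,s=pose();print(R.round(3))
t=np.array([tab[0],tab[1],.16]);print("shift mm to hover",R.T@(t-e)*1000)
for sg in(1,-1):
    v=R.T@(sg*x);print("spin",np.degrees(np.arctan2(-v[0],v[1])), s["qpos"][5])
E
```

```text
top [[0.4542, 0.0903, 0.0625], [0.4734, 0.0379, 0.0625], [0.4934, -0.0142, 0.0625], [0.5134, -0.0677, 0.0625]] span 0.16863783545174196
scene [[0.457, 0.0915, 0.0625], [0.4762, 0.0388, 0.0625], [0.4955, -0.0129, 0.0625], [0.5166, -0.065, 0.0625]] span 0.16738305914009985
mid [0.48494607 0.01234396 0.0625    ] yaw 20.69528463098451
tab shut [ 0.56086474 -0.01883867  0.0625    ] at pins [ 0.50473635 -0.04004254  0.0625    ]
tab top by eye [ 0.5634547  -0.02357835  0.1       ]
tab top by eye [ 0.55968478 -0.01551732  0.1       ]
[[-0.971  0.237 -0.001]
 [ 0.237  0.971 -0.002]
 [ 0.    -0.002 -1.   ]]
shift mm to hover [-549.30013102 -559.29684283   78.63927689]
spin 55.5671818504959 -0.03689363671593192
spin -124.43281814950413 -0.03689363671593192
```

>>> {"method": "arm_command", "body": {
  "slide": [
    [-28,-29,0],
    [-57,-58,0],
    [-86,-87,0],
    [-114,-116,0],
    [-143,-145,0],
    [-171,-174,0],
    [-200,-203,0],
    [-228,-232,0]
  ],
  "spin": [0,0,0,0,0,0,0,0],
  "jaw": [1,1,1,1,1,1,1,1]
}}

```text
clock: 0.77
ee_pos: [0.327, 0.3741, 0.2383]
ee_rot: [-0.375, -3.119, 0.001]
contact_force: [0.9, 0.3, 0.9]
width: 0.0878
grip_force: 0.0
```

>>> {"method": "arm_command", "body": {
  "slide": [
    [-28,-29,0],
    [-57,-58,0],
    [-86,-87,0],
    [-114,-116,0],
    [-143,-145,0],
    [-171,-174,0],
    [-200,-203,0],
    [-228,-232,0]
  ],
  "spin": [0,0,0,0,0,0,0,0],
  "jaw": [1,1,1,1,1,1,1,1]
}}

```text
clock: 1.43
ee_pos: [0.4934, 0.0946, 0.2385]
ee_rot: [-0.376, -3.119, -0.0]
contact_force: [0.5, 0.8, 0.8]
width: 0.0879
grip_force: 0.0
```

>>> {"method": "arm_command", "body": {
  "slide": [
    [-15,-15,0],
    [-30,-30,0],
    [-45,-45,0],
    [-60,-60,0],
    [-75,-75,0],
    [-93,-95,0],
    [-93,-95,0],
    [-93,-95,0]
  ],
  "spin": [7,14,21,28,35,42,49,55.6],
  "jaw": [1,1,1,1,1,1,1,1]
}}

```text
clock: 2.1
ee_pos: [0.561, -0.0192, 0.238]
ee_rot: [-1.797, -2.576, 0.001]
contact_force: [-0.5, 0.3, 0.3]
width: 0.0883
grip_force: 0.0
```

```bash
python3 - <<'E'
from h import *
import cv2
e,R,s=pose();print(s["clock"],e,R.round(3),s["qpos"])
p=r.camera_params("wrist");cv2.imwrite("pics/w1.png",r.grab_frame("wrist"))
np.savez("w1.npz",**p)
for q in([.561,-.019,.1],[.5047,-.04,.0625]):
    c=p["K"]@(p["R"]@np.array(q)+p["t"]);print(c[:2]/c[2])
E
```

```text
2.1 [ 0.56103255 -0.01915647  0.23795743] [[-0.345  0.939 -0.001]
 [ 0.939  0.345 -0.   ]
 [ 0.    -0.001 -1.   ]] [-7.84230346e-02  5.09332073e-02  1.85006350e+00 -1.39121340e-04
  1.24181856e+00 -4.30715796e-01]
[319.08526083 191.63924387]
[261.54939965 182.27145077]
```

View pics/w1.png

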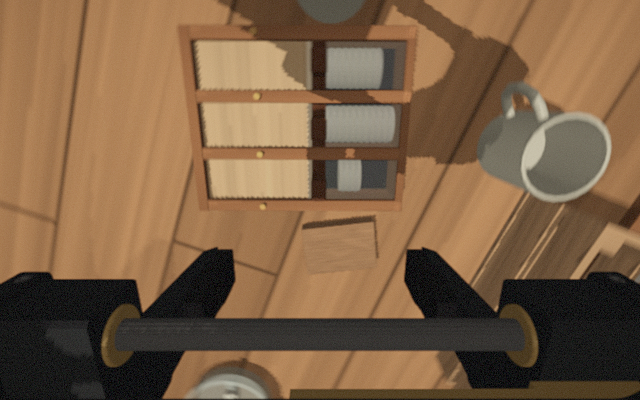

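The wrist view confirms the short row at (348,175) in the right bay, its tab at about (318,180), and pins at (257,96), (260,154) and (263,207). I'll check the yaw and tab position from it.

```bash
python3 - <<'E'
from h import *
import cv2
Q=[ray("wrist",u,.0625) for u in((256.5,96.5),(260,154),(263,207))];print(np.round(Q,4).tolist())
d=Q[0]-Q[2];print("yaw",np.degrees(np.arctan2(-d[0],d[1])),np.linalg.norm(d))
y=d/np.linalg.norm(d);x=np.array([y[1],-y[0],0]);m=(Q[1]+Q[2])/2
print("right pins mid",m,"tab",m+.06*x)
im=cv2.imread("pics/w1.png")[155:200,308:330].max(2)
print(im[::3])
E
```

```text
[[0.4754, 0.0405, 0.0625], [0.4944, -0.0114, 0.0625], [0.5136, -0.0647, 0.0625]]
yaw 19.931413449624877 0.11192725980803069
right pins mid [ 0.50398769 -0.03804071  0.0625    ] tab [ 0.56039377 -0.01758701  0.0625    ]
[[ 94  98  99  98  97  95  96 100 100  98 100  97 101  96 101  99  99  99
   96  99 101 103]
 [ 97  96  99  99  97  98  96 100 100  94 102 101  97 100  98  95 103 102
  101 101 105 101]
 [173 154 142 127  84  57  51  50  51  49  49  48  53  44  53  47  59  53
   66  64  68  60]
 [166 149 147 129  87  58  54  57  48  54  51  52  45  53  49  46  55  66
   66  68  68  67]
 [171 150 143 131  85  58  53  44  58  49  51  47  47  53  47  47  56  58
   59  65  67  67]
 [158 144 144 129  90  54  46  52  59  46  55  46  54  48  54  51  53  62
   70  72  69  64]
 [179 146 142 127  84  46  46  40  46  46  46  47  48  52  56  47  44  61
   69  73  64  74]
 [187 156 146 129  75  41  48  51  46  48  47  46  49  41  48  50  45  53
   69  75  66  72]
 [150 141 136 112  61  42  42  32  43  43  48  44  47  46  39  47  49  50
   59  65  69  63]
 [176 145 133  95  61  51  56  55  58  57  54  59  62  48  54  57  55  57
   54  66  66  69]
 [182 150 133  96  54  52  58  57  62  58  57  49  63  52  55  56  52  55
   58  62  72  68]
 [168 150 135  98  63  52  58  61  54  55  57  53  54  53  53  60  51  52
   70  93  86  94]
 [172 147 132  93  61  58  52  60  50  58  61  60  58  58  55  55  50  72
   97 110 117 111]
 [181 152 135  97  58  55  58  58  57  57  55  63  57  57  58  57  51  67
   92 109 108 108]
 [146 134 127  94  51  57  65  63  70  63  55  56  60  64  68  63  54  71
   88 104 108 109]]
```

>>> {"method": "arm_command", "body": {
  "slide": [
    [1,0,30],
    [1,0,60],
    [1,0,90],
    [1,0,115],
    [1,0,135],
    [1,0,152],
    [1,0,164],
    [1,0,170]
  ],
  "spin": [0,0,0,0,0,0,0,0],
  "jaw": [1,1,1,1,1,1,1,1]
}}

```text
clock: 2.82
ee_pos: [0.5588, -0.0165, 0.0664]
ee_rot: [-1.783, -2.583, 0.003]
contact_force: [0.0, 0.4, -0.9]
width: 0.0881
grip_force: 0.0
```

>>> {"method": "arm_command", "body": {
  "slide": [
    [0,0,0],
    [0,0,0],
    [0,0,0],
    [0,0,0],
    [0,0,0],
    [0,0,0],
    [0,0,0],
    [0,0,0]
  ],
  "spin": [0,0,0,0,0,0,0,0],
  "jaw": [0.4,0,-0.3,-0.6,-1,-1,-1,-1],
  "force": 20
}}

```text
clock: 3.48
ee_pos: [0.5607, -0.0168, 0.069]
ee_rot: [1.787, 2.583, 0.0]
contact_force: [-0.1, -0.7, -0.7]
width: 0.037
grip_force: 0.0
```

>>> {"method": "arm_command", "body": {
  "slide": [
    [0,0,0],
    [0,0,0],
    [0,0,0],
    [0,0,0],
    [0,0,0],
    [0,0,0],
    [0,0,0],
    [0,0,0]
  ],
  "spin": [0,0,0,0,0,0,0,0],
  "jaw": [-1,-1,-1,-1,-1,-1,-1,-1],
  "force": 20
}}

```text
clock: 4.15
ee_pos: [0.5591, -0.0172, 0.0685]
ee_rot: [-1.786, -2.582, 0.003]
contact_force: [-4.8, -2.8, 3.4]
width: 0.0134
grip_force: 20.0
```

```bash
python3 - <<'E'
from h import *
import cv2
e,R,s=pose();print(s["clock"],e,s["width"],s["grip_force"],s["contact_force"])
x=R[:,1]; t=np.array([.5043,-.0387,e[2]])
print("to pins (tool mm)",R.T@(t-e)*1000)
E
```

```text
4.15 [ 0.55914448 -0.0172065   0.06852154] 0.013437859446572206 20.000519977184013 [-4.81292155 -2.75524655  3.4329426 ]
to pins (tool mm) [ -0.75003312 -58.90072703   0.17232585]
```

The tab is gripped: the opening is about 14 mm at 20 N. Next I'll draw it back 60 mm along tool −y.

>>> {"method": "arm_command", "body": {
  "slide": [
    [0,-5,0],
    [0,-12,0],
    [0,-20,0],
    [0,-28,0],
    [0,-36,0],
    [0,-44,0],
    [0,-52,0],
    [0,-58,0]
  ],
  "spin": [0,0,0,0,0,0,0,0],
  "jaw": [-1,-1,-1,-1,-1,-1,-1,-1],
  "force": 30
}}

```text
clock: 4.82
ee_pos: [0.5061, -0.0372, 0.0686]
ee_rot: [1.787, 2.582, 0.003]
contact_force: [6.4, 2.5, -7.1]
width: 0.0135
grip_force: 30.0
```

>>> {"method": "arm_command", "body": {
  "slide": [
    [0,-2,0],
    [0,-2,0],
    [0,-2,0],
    [0,-2,0],
    [0,-2,0],
    [0,-2,0]
  ],
  "spin": [0,0,0,0,0,0],
  "jaw": [-1,-1,-1,-1,-1,-1]
}}

```text
clock: 5.32
ee_pos: [0.5046, -0.0378, 0.0686]
ee_rot: [1.787, 2.582, 0.003]
contact_force: [6.8, 3.3, -6.7]
width: 0.0137
grip_force: 30.0
```

```bash
python3 - <<'E'
from h import *
import cv2
e,R,s=pose();print(s["clock"],e,s["width"],s["grip_force"],s["contact_force"])
print("to pins (tool mm)",R.T@(np.array([.5043,-.0387,e[2]])-e)*1000)
w=r.grab_frame("wrist");t=cv2.resize(r.grab_frame("scene")[125:225,255:395],(640,457),interpolation=cv2.INTER_CUBIC)
cv2.imwrite("pics/w2.png",cv2.resize(w,(480,300)));cv2.imwrite("pics/s2.png",t)
E
```

```text
5.3167 [ 0.5046042  -0.03777749  0.06857399] 0.013702978897298585 29.998496915213764 [ 6.84797863  3.2644461  -6.71533601]
to pins (tool mm) [-0.75615344 -0.60974112 -0.00119699]
```

View pics/s2.png

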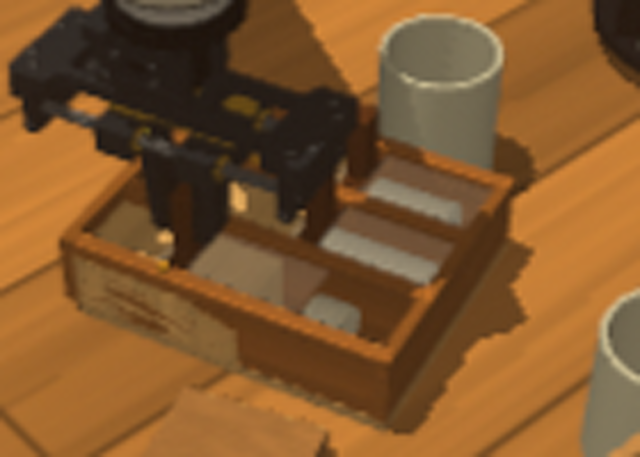

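View pics/w2.png

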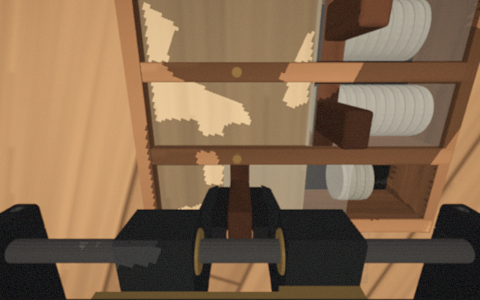

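The wrist view shows the tab at (240,200) held between the fingers and level with the pin at (237,159). The scene view shows the right shutter drawn back, the other two shut, and the short row exposed at (332,315). The pull of about 7.6 N matches the spring force given for the pins.

```bash
python3 -c "
from plant import r
print(r.job_done())"
```

```text
the job is handed in; nothing more can be done
None
```

The shortest row is in the right bay; I drew that shutter's tab back level with the brass pins (about 1 mm off by my measurement) and handed the job in with the gripper still holding it at 30 N, the other two shutters shut.

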